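# Turn the rotary assembly plate to its mark and lock it with the index pin

### The job

Push the square turntable round by one of its posts, anticlockwise seen from above, until its scribed line stands at the pointer's mark, to within a few millimetres. Then take the index pin from its rest block and put it into the turntable's index hole; the locking bore hidden in the base below lies only roughly at the mark (up to 7 degrees either way), so press the pin down lightly and swing the turntable with it, feeling for the bore, until the pin drops fully home, and let go. Force nothing (10 N is plenty) and leave the bin, the screwdriver and the contactor alone.

Things in the scene. Friction and masses are not known exactly. Their poses are not given: they have to be found in the camera images.
- base: Fixed base of the stage, round and green, 250 mm across. Origin on the bench on the turntable's vertical axis. A pointer tongue with a black line sticks out in its -x direction under the turntable's edge. Inside, under the turntable, is a flat steel ring, top 50 mm above the bench, with one vertical locking bore, 100 mm from the axis and within 7 degrees of the base's -x direction.
- mark (a point): The mark: middle of the black line on the pointer tongue, 147 mm from the axis in the base's -x direction, 46 mm above the bench. The hidden bore near it is 14 mm across, 34 mm deep, its mouth chamfered 0.8 mm; its exact angle is not measured and is to be felt. It is never more than 7 degrees (12 mm) from the mark, either way.
- turntable: Square aluminium plate, 240 x 240 x 12 mm, top 64 mm above the bench; origin on the axis at its underside. Turns without stops, with a heavy drag (about 2.5 N at a post, more when fast); stays where left. At the mark its axes match the base's; it starts 35 to 75 degrees clockwise of that. Terminal blocks bolted on top: within 60 mm of the axis, top 104 mm above the bench. Over 25 N harms it.
- index_hole (a point): Centre of the upper mouth of the index hole through the turntable, in its -x direction, 100 mm from the axis: 13.6 mm across, chamfered 1.5 mm, 64 mm above the bench. A scribed black line runs from the hole to the nearest edge. The ring below is 14 mm under this point: a pin put in off the bore lands there.
- post_a (a point): Top centre of an upright round steel post, 16 mm across, 50 mm high (top 114 mm above the bench), on a far corner of the turntable: 115 mm from the axis, 45 degrees clockwise of its +x direction (135 degrees anticlockwise of the index hole).
- post_b (a point): Top centre of the other post, alike, 45 degrees anticlockwise of the turntable's +x direction.
- rest_hole0 (a point): Centre of the top of the pin's rest block: aluminium, 60 x 60 mm, 45 mm high, fixed on the bench, with a loose hole (15 mm across) in which the pin stands until used; it may be on the left or on the right of the stage.
- pin_grip (a point): Centre of the loose index pin's grip, z up the pin. 0.1 kg: black plastic grip, 24 mm across, 40 mm long, above a steel shank 12 mm across, 40 mm long, its foot chamfered 1 mm. This point is 20 mm above the shoulder, 60 mm above the foot. Shoulder in the rest: 45 mm above the bench; fully home: on the plate, 64 mm above it. More than 35 N on the stage harms the pin.
- pin: The index pin itself; origin at the centre of its foot, z along the pin towards the grip.
- bin: Bystander: small open green plastic bin, 75 x 95 x 45 mm, on the other side of the stage from the rest block. Origin under its centre.
- screwdriver: Bystander: screwdriver lying beside the stage.
- contactor: Bystander: grey and black contactor (a block 70 x 45 x 72 mm) beside the stage. Origin under its centre.

How it is judged:
On the way, in this order (a step that is already met when the one before it is completed fails the run):
1. the turntable stands at the mark (within 0.05 rad, 6 mm at its edge), at rest, while the pin still stands in its rest (angle between the x axis of turntable and the x axis of base, either way round below 0.05 rad and angular speed of turntable below 0.02 rad/s and distance of pin from where it was at the start of the episode below 0.01 m), for 0.3 s.
2. the pin is fully home through the turntable in the bore (horizontal distance between pin and index_hole below 0.003 m and z of pin in the frame of index_hole below -0.037 m and angle between the x axis of turntable and the x axis of base, either way round below 0.16 rad), for 0.2 s.
At the end, for the whole second after the job is handed in: The turntable stands near the mark (within 0.16 rad), the pin is upright (within 0.08 rad) in its index hole and fully home (foot at least 37 mm below the plate's top, within 3 mm of the hole's axis), released, and pin and turntable are at rest (all of step 2 and angle between pin's own z axis and vertical below 0.08 rad and linear speed of pin below 0.01 m/s and angular speed of turntable below 0.02 rad/s); the robot touches nothing.
It fails at once if the turntable is pushed by the fingers or arm with more than 25 N (contact force between any of the fingers, the arm and turntable above 25 N).
It fails at once if the pin is forced with more than 35 N on the stage (contact force between pin and base above 35 N).
It fails at once if a bystander is displaced by more than 20 mm (distance of any of bin, screwdriver, contactor from where it was at the start of the episode above 0.02 m).
It also fails if it takes over 72 s, if anything falls off the work surface, if the arm or the gripper's body presses on something with over 40 N, if the wrist force passes 120 N, or if a joint passes its speed limit or range.

### The arm

A 6-joint arm with a two-finger parallel gripper is mounted at the origin on the work surface. World frame = base frame: x ahead of the robot, y to its left, z up, the work surface at z = 0. Lengths are in m, angles in rad, forces in N, time in s.
With the tool pointing down it reaches from about 0.3 to 0.875 m from the base axis. Payload 6.4 kg.
Tool frame: the origin (TCP) lies at the very end of the fingers, on their centre line; the grasp point (between the pads) lies 19 mm behind it; z points along the fingers, y is the line along which they close (so a half turn about z gives the same grasp; the last joint's range is limited). The gripper opens to 85 mm and grips with 20 to 120 N. Pads are 22 mm wide; open, the fingers measure 114 mm over their backs; the gripper's body (76 mm by 85 mm) begins 54 mm behind the grasp point. The pads swing forward as they close: fully open they stand 13 mm farther back than shut.
Start: joints at [-0.206, 0.181, 1.607, -0, 1.354, -0.206], TCP at [0.575, 0, 0.231] pointing down, gripper open.
Joint ranges: [-2.99, 2.99], [-0.89, 2.07], [0.3, 2.58], [-1.14, 4.28], [0, 2.63], [-3.12, 3.12]. Speed limits (rad/s): [2.57, 2.57, 3.01, 3.14, 3.14, 3.14].

### API

Orientations are given as a unit quaternion [w, x, y, z].
In Python, from rig import status, vision, bot gives the robot as it stands.
- The arm moves only by the tool play_rows, never from a script. Its arguments are lists of equal length, an entry for each row: "dp": the shift along the tool's x, y, z in m, a list of three; "roll": the turn about the tool's z in degrees. A call has 1 to 10 rows; each row is the pose to reach, as a shift and turn from the pose commanded when the call began, along the tool's axes at that moment; what a row does not reach only later rows make up. A row lasts 1/10 s, in which the tool goes at most 50 mm and 8.59 degrees, less where a joint would pass 70% of its speed; a pose out of reach is approached as far as the arm can. A call with a gripper value outside its range is refused whole. "grip" is the closure, from -1 (fully open) to 1 (shut), set as the call begins (left out, the last holds). The fingers move at their own pace and stop on an object; the grip force is fixed at half the most. Time passes only in rows, so rows that repeat a pose let the fingers close. It gives the time, the measured TCP pose, the force, the opening and the grip force at its end, in the units of the state.
- status.state(): the state, without advancing time (a new reading comes with each control period).
- vision.read_camera(name): name is "scene" or "side" or "wrist"; returns a dict with "frame" (384x512x3 uint8, red, green, blue), "range_z" (384x512 float32, m along the optical axis (not along the pixel's ray), 0 where there is no reading), "intrinsics" (3x3 intrinsics, pixels), "k1" (the pictures are not rectified: a ray, as slopes to the right and down, at radius r is drawn at 1 + k1 r^2 times it, then the intrinsics apply), "origin" and "rotation" of the camera in the world; the wrist camera has in their place "hand_eye" (4x4, takes a point from camera to tool coordinates, whose origin is the TCP and whose axes are the flange's). Camera axes: x right, y down, z forward; pixel columns grow to the right and rows downward; lengths in m; the calibration is good to about 2 mm. A picture is of the moment at which its call begins: read the wrist's pose just before it.
- bot.sign_off(): hands the job in; it is judged then, once.
The state is a dict: "clock": time; "joint_pos": joint angles; "qd": joint speeds; "effort": joint torques, N m; "tool_pos": TCP position; "tool_rot": TCP orientation; "wrist_force": force on the tool from outside, world axes, zero at the start; "ft_torque": the same for the moment, N m; "opening": opening from 0.0 (shut) to 1.0 (fully open); "grasp_force": force on a finger pad.
Only numpy, scipy, OpenCV 4.12 (cv2) and the standard library are available. Lean on these libraries where they do the work, as an engineer would, in place of code of your own. Each camera call takes 0.05 s, during which the arm holds its last target. There are 200 camera calls.

## Working session

There is one attempt and no reset: what is moved stays moved. The work goes in short steps, Python scripts to look and compute and a tool call to move; the robot and the scene stay as the last step left them, time stands still between calls to the robot, and variables do not carry over. Pictures are saved under pics/ and viewed, at most 10 in all, crops included, and the job is handed in when it is done.

Besides the shell and the picture viewer there is one more tool, called after ">>>" as name([rows], argument=value, ...), one row to a line, values as JSON. play_rows: Moves the arm, as the interface text tells. Its arguments: {"type":"object","properties":{"dp":{"type":"array","items":{"type":"array","items":{"type":"number"}}},"roll":{"type":"array","items":{"type":"number"}},"grip":{"type":"number"}},"required":["dp","roll"]}

```bash
mkdir -p pics
cat > h.py <<'E'
import numpy as np, cv2
from rig import status, vision
from scipy.spatial.transform import Rotation as R
def cam(n):
    s=status.state(); c=vision.read_camera(n)
    if n=="wrist":
        q=s["tool_rot"]; T=np.eye(4); T[:3,:3]=R.from_quat([q[1],q[2],q[3],q[0]]).as_matrix(); T[:3,3]=s["tool_pos"]
        M=T@np.array(c["hand_eye"]); c["origin"]=M[:3,3]; c["rotation"]=M[:3,:3]
    return c
def rays(c,uv):
    K=np.array(c["intrinsics"]); uv=np.atleast_2d(uv).astype(float)
    d=np.c_[(uv[:,0]-K[0,2])/K[0,0],(uv[:,1]-K[1,2])/K[1,1]]; x=d.copy()
    for _ in range(20): x=d/(1+c["k1"]*(x**2).sum(1,keepdims=True))
    return np.c_[x,np.ones(len(x))]
def onz(c,uv,z):
    d=rays(c,uv)@np.array(c["rotation"]).T; o=np.array(c["origin"])
    return o+d*((z-o[2])/d[:,2])[:,None]
def byrange(c,uv):
    uv=np.atleast_2d(uv).astype(int); r=c["range_z"][uv[:,1],uv[:,0]]
    return (rays(c,uv)*r[:,None])@np.array(c["rotation"]).T+np.array(c["origin"])
def cross(c1,p1,c2,p2):
    a=(rays(c1,p1)@np.array(c1["rotation"]).T)[0];b=(rays(c2,p2)@np.array(c2["rotation"]).T)[0]
    o1,o2=np.array(c1["origin"]),np.array(c2["origin"])
    t=np.linalg.lstsq(np.c_[a,-b],o2-o1,rcond=None)[0]; P,Q=o1+a*t[0],o2+b*t[1]
    return (P+Q)/2,np.linalg.norm(P-Q)
def save(c,n): cv2.imwrite("pics/"+n,cv2.cvtColor(c["frame"],cv2.COLOR_RGB2BGR))
import pickle
def keep(c,n): pickle.dump(c,open(n+".pkl","wb"))
def load(n): return pickle.load(open(n+".pkl","rb"))
E
python3 - <<'E'
from h import *
im=[]
for n in("scene","side"):
    c=cam(n);keep(c,n);im.append(c["frame"]);print(n,c["origin"],c["rotation"],c["intrinsics"],c["k1"])
a=np.hstack(im)
save({"frame":im[0]},"scene.png");save({"frame":im[1]},"side.png")
print(status.state())
E
```

```text
scene [ 1.3473305  -0.06352762  0.64363824] [-0.33614805  0.66588681  0.5886128  -0.31166363] [[447.6766445    0.         249.17744685]
 [  0.         447.6766445  187.06085264]
 [  0.           0.           1.        ]] -0.14398787000039115
side [0.34930142 0.62266218 0.73529465] [ 0.06762308 -0.16761988  0.90319268 -0.38932465] [[382.03838366   0.         255.87411574]
 [  0.         382.03838366 185.04990875]
 [  0.           0.           1.        ]] -0.07507305909785156
{'clock': 0.1, 'joint_pos': array([-2.06290891e-01,  1.81466843e-01,  1.60789281e+00,  7.58297684e-06,
        1.35383829e+00, -2.06288672e-01]), 'qd': array([-0.00163071, -0.00138466, -0.00286485,  0.00067926,  0.00029773,
       -0.00051482]), 'effort': array([-2.02498759e-04, -4.45872438e+01, -3.52238703e+01, -4.27332343e-04,
        4.16999465e-03,  3.20961749e-05]), 'tool_pos': array([5.74499915e-01, 1.29807099e-04, 2.30481555e-01]), 'tool_rot': array([-6.73796490e-04,  7.07107917e-01,  7.07105189e-01, -4.36168920e-04]), 'wrist_force': array([-0.15013645,  0.341035  , -0.39347214]), 'ft_torque': array([-0.0029249 , -0.00299842, -0.03664158]), 'grasp_force': 0.0, 'opening': 1.001743017879177}
```

View pics/scene.png

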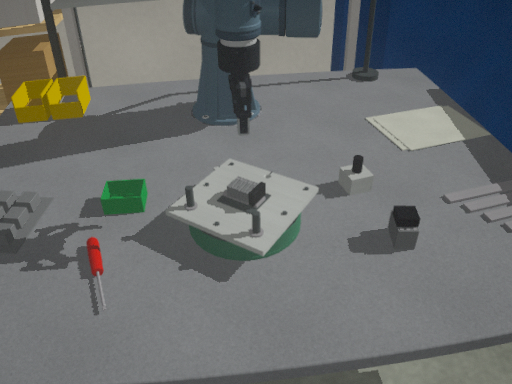

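View pics/side.png

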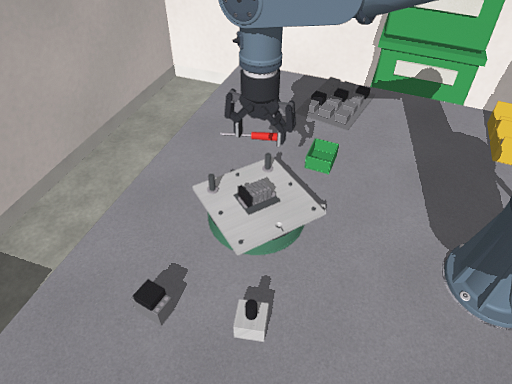

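```bash
sed -i 's|^def rays|def fixr(c):\n    q=np.array(c["rotation"])\n    if q.ndim==1: c["rotation"]=R.from_quat([q[1],q[2],q[3],q[0]]).as_matrix()\n    return c\ndef rays|; s|    return c$|    return c|' h.py
sed -i 's|^def load(n): return \(.*\)$|def load(n): return fixr(\1)|; 0,/^    return c$/s//    return fixr(c)/' h.py
python3 - <<'E'
from h import *
a=load("scene");b=load("side")
A=cv2.resize(a["frame"][140:260,150:350],None,fx=3,fy=3,interpolation=cv2.INTER_CUBIC)[:, :600]
B=cv2.resize(b["frame"][135:260,180:340],None,fx=4.6,fy=4.6,interpolation=cv2.INTER_CUBIC)
save({"frame":B},"b.png")
for n,p,q in(("postL",(190,188),(268,157)),("postR",(256,214),(211,177)),("grip",(358,159),(251,304))):
    print(n,cross(a,p,b,q))
for n,c,z,ps in (("scene",a,.064,[(173,205),(232,163),(318,190),(262,243)]),("side",b,.064,[(193,187),(281,159),(327,207),(241,250)])):
    P=onz(c,ps,z);print(n,P.round(3).tolist(),P.mean(0))
for n,c,ps in(("scene",a,[(125,190),(97,255),(405,215)]),("side",b,[(322,155),(265,136),(150,293)])): print(n,byrange(c,ps).round(3).tolist())
E
```

```text
postL (array([ 0.58752201, -0.10957631,  0.10878817]), np.float64(0.0030824647647575325))
postR (array([0.69095115, 0.01470002, 0.10935917]), np.float64(0.0026626335779704404))
grip (array([0.48251259, 0.28387213, 0.08149689]), np.float64(0.0009817761661401595))
scene [[0.58, -0.151, 0.064], [0.431, -0.013, 0.064], [0.569, 0.167, 0.064], [0.722, 0.021, 0.064]] [0.57553245 0.00583376 0.064     ]
side [[0.742, 0.023, 0.064], [0.569, -0.165, 0.064], [0.408, -0.032, 0.064], [0.553, 0.162, 0.064]] [ 0.56800544 -0.00297678  0.064     ]
scene [[0.44, -0.278, 0.017], [0.674, -0.308, 0.025], [0.69, 0.32, 0.072]]
side [[0.478, -0.302, 0.001], [0.665, -0.305, 0.021], [0.676, 0.329, 0.073]]
```

View pics/b.png

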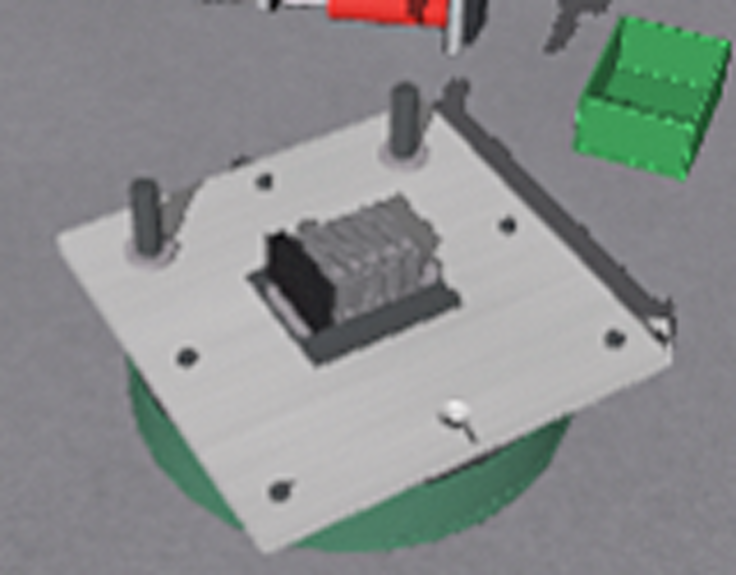

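Run:
```python
from h import *
b=load("side"); print(onz(b,[(323.5,205.6),(278.9,224.8)],.046),onz(b,(278.9,224.8),.064))
c=cam("wrist");keep(c,"w0");save(c,"w0.png");print(c["origin"],c["rotation"],c["intrinsics"],c["hand_eye"])
```

```text
[[ 0.41896038 -0.05119819  0.046     ]
 [ 0.50311716  0.0485803   0.046     ]] [[0.49910047 0.06357167 0.064     ]]
[0.57527401 0.0706947  0.37333022] [[ 9.99998987e-01  1.33641854e-03 -4.88940914e-04]
 [ 1.14863371e-03 -9.60851331e-01 -2.77062086e-01]
 [-8.40070438e-04  2.77061244e-01 -9.60851894e-01]] [[286.05325429   0.         259.94844928]
 [  0.         286.05325429 190.40993656]
 [  0.           0.           1.        ]] [[ 1.15247294e-03 -9.60758164e-01 -2.77384970e-01  7.06128970e-02]
 [ 9.99999070e-01  9.04959413e-04  1.02033186e-03  5.49611364e-04]
 [-7.29270029e-04 -2.77385888e-01  9.60758314e-01 -1.42825981e-01]
 [ 0.00000000e+00  0.00000000e+00  0.00000000e+00  1.00000000e+00]]
```

View pics/w0.png

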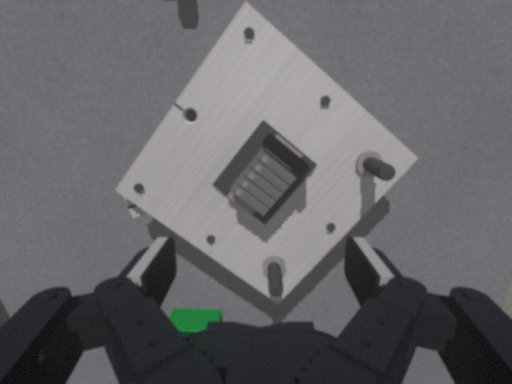

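Run:
```python
from h import *
c=load("w0")
P=onz(c,[(246,2),(117,189),(278,300),(417,157)],.064);print(P.round(4),P.mean(0));ax=P.mean(0)
print("centre diag",(P[0]+P[2])/2,(P[1]+P[3])/2)
h=onz(c,(190,115),.064)[0];print("hole",h,np.degrees(np.arctan2(*(ax-h)[[1,0]])))
print("posts",onz(c,[(274,284),(382,172)],.10))
t=onz(c,(134,210),.046)[0];print("tongue",t,np.linalg.norm((t-ax)[:2]),np.degrees(np.arctan2(*(ax-t)[[1,0]])))
I=c["frame"][180:240,100:170];save({"frame":cv2.resize(I,None,fx=8,fy=8,interpolation=cv2.INTER_CUBIC)},"t.png")
```

```text
[[ 0.5616  0.1683  0.064 ]
 [ 0.4136 -0.0171  0.064 ]
 [ 0.5982 -0.1632  0.064 ]
 [ 0.747   0.0198  0.064 ]] [0.58010771 0.00195224 0.064     ]
centre diag [0.57990434 0.00253378 0.064     ] [0.58031108 0.0013707  0.064     ]
hole [0.50167285 0.06369519 0.064     ] -38.20938385631089
posts [[ 0.59072339 -0.11530191  0.1       ]
 [ 0.69466475  0.01081361  0.1       ]]
tongue [ 0.4214437  -0.04878421  0.046     ] 0.1665786720742657 17.73286727064945
```

View pics/t.png

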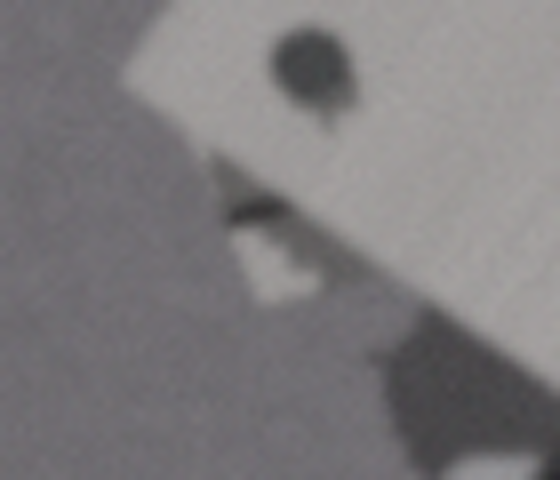

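>>> play_rows([
  [-0.04, -0.011, 0],
  [-0.08, -0.022, 0.02],
  [-0.112, -0.0315, 0.06],
  [-0.112, -0.0315, 0.1],
  [-0.112, -0.0315, 0.142],
  [-0.112, -0.0315, 0.142],
  [-0.112, -0.0315, 0.142],
], roll=[0, 0, 0, 0, 0, 0, 0], grip=1)

```text
clock: 0.85
tool_pos: [0.5432, -0.1117, 0.0893]
tool_rot: [-0.001, 0.707, 0.707, -0.0]
wrist_force: [1.4, -0.1, -0.1]
opening: -0.001
grasp_force: 0.0
```

Run:
```python
from h import *
c=cam("wrist");save(c,"w1.png");keep(c,"w1")
# arc planner: tool y ahead along tangent, gap g behind the post (22.5)
A=np.array([.579,.003])
def pose(th,off,r=.115):
    t=np.radians(th); return A+r*np.array([np.cos(t),np.sin(t)])-off*np.array([-np.sin(t),np.cos(t)]), th+90
s=status.state();p0=s["tool_pos"][:2];print(s["tool_pos"],s["wrist_force"],s["opening"],s["joint_pos"])
for k in range(0,11):
    th=-85+4*k;p,a=pose(th,.0225);d=p-p0;print(th,"dp",round(d[1],4),round(d[0],4),"roll",-a)
```

```text
[ 0.54462641 -0.11225599  0.09098108] [ 0.39839608 -0.37314926  0.3742157 ] -0.0030263050620928985 [-4.16746261e-01  3.06121538e-01  1.76382158e+00  3.49756302e-05
  1.06978288e+00 -4.17066764e-01]
-85 dp -0.0013 0.022 roll -5
-81 dp -0.0018 0.0301 roll -9
-77 dp -0.0019 0.0383 roll -13
-73 dp -0.0013 0.0465 roll -17
-69 dp -0.0002 0.0546 roll -21
-65 dp 0.0015 0.0626 roll -25
-61 dp 0.0038 0.0704 roll -29
-57 dp 0.0066 0.0781 roll -33
-53 dp 0.0099 0.0856 roll -37
-49 dp 0.0137 0.0928 roll -41
-45 dp 0.018 0.0998 roll -45
```

View pics/w1.png

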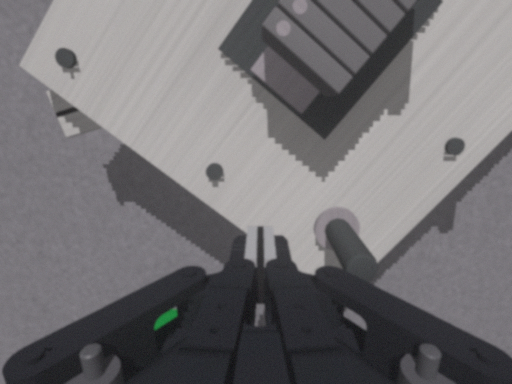

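Run:
```python
from h import *
c=load("w1")
t=onz(c,[(57,114),(68,111),(78,108)],.046);A=np.array([.579,.003])
for q in t: print(q,np.linalg.norm(q[:2]-A),np.degrees(np.arctan2(*(A-q[:2])[::-1])))
d=t[2]-t[0];print("dir",np.degrees(np.arctan2(d[1],d[0])))
```

```text
[ 0.41466299 -0.04444777  0.046     ] 0.1710495346333733 16.10461118953953
[ 0.42211921 -0.04264829  0.046     ] 0.1633871079028264 16.223642278183394
[ 0.42887054 -0.04085514  0.046     ] 0.156403739595424 16.283901755722646
dir 14.190766724457875
```

>>> play_rows([
  [-0.001, 0.008, 0],
  [-0.0015, 0.016, 0],
  [-0.0015, 0.024, 0],
  [-0.002, 0.03, 0],
  [-0.002, 0.038, 0],
  [-0.001, 0.0465, 0],
  [0, 0.0545, 0],
  [0.0015, 0.0625, 0],
  [0.004, 0.0705, 0],
  [0.0065, 0.078, 0],
], roll=[-2, -4, -6, -9, -13, -17, -21, -25, -29, -33])

```text
clock: 1.9
tool_pos: [0.622, -0.1057, 0.0906]
tool_rot: [0.0, 0.475, 0.88, -0.001]
wrist_force: [-5.0, -0.9, 3.5]
opening: 0.001
grasp_force: 2.2
```

```bash
cat > arc.py <<'E'
from h import *
import sys
A=np.array([.579,.003]); off=float(sys.argv[1]); ths=[float(v) for v in sys.argv[2:]]
s=status.state();p0=s["tool_pos"][:2];q=s["tool_rot"];M=R.from_quat([q[1],q[2],q[3],q[0]]).as_matrix()
yaw=np.degrees(np.arctan2(M[1,1],M[0,1]))
for th in ths:
    t=np.radians(th); p=A+.115*np.array([np.cos(t),np.sin(t)])-off*np.array([-np.sin(t),np.cos(t)])
    d=M[:2,:2].T@(p-p0); print(th,d.round(4),round(yaw-th-90,1))
E
python3 arc.py .0225 -55 -53 -51 -49 -47 -45 -43 -41 -39 -37
```

```text
-55.0 [-0.0011  0.0047] -1.8
-53.0 [-0.0017  0.0087] -3.8
-51.0 [-0.0022  0.0128] -5.8
-49.0 [-0.0025  0.0169] -7.8
-47.0 [-0.0027  0.0209] -9.8
-45.0 [-0.0027  0.025 ] -11.8
-43.0 [-0.0026  0.0291] -13.8
-41.0 [-0.0023  0.0332] -15.8
-39.0 [-0.0019  0.0373] -17.8
-37.0 [-0.0013  0.0413] -19.8
```

>>> play_rows([
  [-0.001, 0.0045, 0],
  [-0.0015, 0.0085, 0],
  [-0.002, 0.0125, 0],
  [-0.0025, 0.017, 0],
  [-0.0025, 0.021, 0],
  [-0.0025, 0.025, 0],
  [-0.0025, 0.029, 0],
  [-0.0025, 0.033, 0],
  [-0.002, 0.0375, 0],
  [-0.002, 0.0375, 0],
], roll=[-2, -4, -6, -8, -10, -12, -14, -16, -18, -18])

```text
clock: 2.9
tool_pos: [0.655, -0.0862, 0.0894]
tool_rot: [0.001, 0.333, 0.943, 0.0]
wrist_force: [-0.5, 0.7, 0.1]
opening: 0.001
grasp_force: 0.0
```

Run:
```python
from h import *
a=cam("side");b=cam("wrist");c=cam("scene");keep(a,"s2");keep(b,"w2");keep(c,"c2")
I=np.hstack([cv2.resize(x,(400,300)) for x in (cv2.resize(a["frame"][130:265,170:350],None,fx=3,fy=3),b["frame"])])
save({"frame":I},"m2.png")
```

```text
(no output)
```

View pics/m2.png

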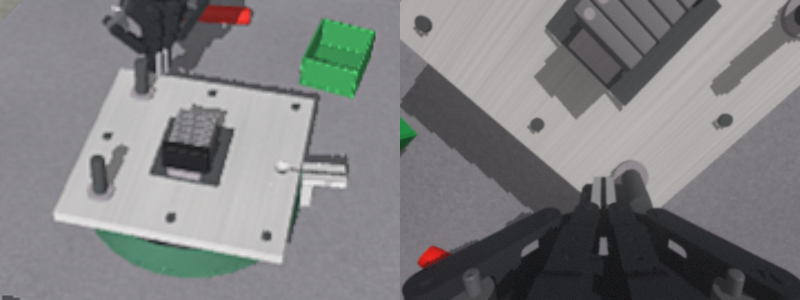

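Run:
```python
from h import *
a=load("s2");g=cv2.cvtColor(a["frame"],cv2.COLOR_RGB2GRAY)
print("     ",*range(291,329))
for v in range(199,217): print(v,*g[v,291:329])
A=np.array([.579,.003])
for n,uv,z in(("hole",(296.9,205.2),.064),("mark",(325,207),.046)):
    p=onz(a,uv,z)[0];print(n,p,np.degrees(np.arctan2(*(A-p[:2])[::-1])))
m=cv2.inRange(g,170,255)
```

```text
291 292 293 294 295 296 297 298 299 300 301 302 303 304 305 306 307 308 309 310 311 312 313 314 315 316 317 318 319 320 321 322 323 324 325 326 327 328
199 190 189 190 190 190 192 194 193 192 192 190 191 190 193 200 146 89 80 114 121 118 122 122 123 121 119 119 118 142 124 118 118 144 147 118 134 138 139
200 190 189 191 191 190 192 194 196 193 194 192 190 193 192 201 137 83 82 80 80 78 79 80 78 80 79 76 77 117 90 77 77 114 123 80 133 138 137
201 190 190 190 188 190 190 194 195 193 193 192 190 194 196 193 120 74 78 82 82 81 80 83 83 84 84 83 81 83 83 84 83 81 78 74 107 136 139
202 189 190 190 189 200 212 184 183 191 192 192 189 193 196 182 118 84 88 76 68 71 72 72 71 72 72 75 79 79 79 80 80 83 80 78 113 140 140
203 190 190 188 201 218 234 221 212 204 194 190 191 195 197 163 152 159 160 153 150 152 149 183 147 127 142 137 115 94 90 90 91 75 70 74 113 142 141
204 190 191 183 194 214 231 235 227 217 200 195 198 198 200 140 177 201 201 200 201 201 198 223 196 183 194 188 175 161 160 159 162 154 157 100 70 135 143
205 191 193 169 168 204 225 228 213 198 169 146 168 179 198 129 178 204 200 
[... 1200 characters left out ...]
2 195 199 150 79 102 189 209 210 196 217 174 172 171 184 189 178 178 190 228 230 228 228 243 236 205 142 134 133
214 193 193 195 197 196 194 195 194 190 193 195 201 133 67 126 205 218 212 218 177 113 122 121 135 141 134 130 144 162 163 161 158 199 185 162 137 136 135
215 195 191 193 197 196 192 194 193 190 194 197 203 120 62 164 213 215 214 222 154 130 134 137 133 132 133 134 134 129 132 131 126 125 131 137 135 137 136
216 195 195 195 197 197 194 193 193 192 192 196 195 124 60 176 216 214 213 223 140 126 137 139 135 137 138 141 138 136 134 135 134 134 137 139 140 142 140
hole [ 0.47796635 -0.01146028  0.064     ] 8.145052322329029
mark [ 0.41433005 -0.04785452  0.046     ] 17.162097691164853
```

```bash
python3 arc.py .0225 -39 -37 -35 -33 -32 -31.2
```

```text
-39.0 [-0.0001 -0.0004] -0.0
-37.0 [-0.0009  0.0036] -2.0
-35.0 [-0.0014  0.0077] -4.0
-33.0 [-0.0019  0.0117] -6.0
-32.0 [-0.002   0.0138] -7.0
-31.2 [-0.0021  0.0154] -7.8
```

>>> play_rows([
  [-0.001, 0.0035, 0],
  [-0.0015, 0.0075, 0],
  [-0.002, 0.0115, 0],
  [-0.002, 0.014, 0],
  [-0.002, 0.0155, 0],
  [-0.002, 0.0155, 0],
  [-0.002, 0.0, 0],
  [-0.002, -0.012, -0.01],
  [-0.002, -0.012, -0.06],
  [-0.002, -0.012, -0.11],
], roll=[-2, -4, -6, -7, -8, -8, -8, -8, -8, -8])

```text
clock: 4.05
tool_pos: [0.6463, -0.0984, 0.1998]
tool_rot: [-0.002, 0.268, 0.963, 0.0]
wrist_force: [1.5, -0.3, 0.9]
opening: -0.006
grasp_force: 0.0
```

Run:
```python
from h import *
a=cam("side");keep(a,"s3");g=cv2.cvtColor(a["frame"],cv2.COLOR_RGB2GRAY)
for v in range(194,216): print(v,*g[v,291:329])
# move plan: TCP over (0.47,-0.03), yaw tool such that tool x -> world -x? print options
s=status.state();q=s["tool_rot"];M=R.from_quat([q[1],q[2],q[3],q[0]]).as_matrix();print(s["tool_pos"],M.round(3).tolist(),s["joint_pos"])
print(M.T@(np.array([.48,-.02,.25])-s["tool_pos"]))
```

```text
194 183 181 181 180 182 184 186 184 183 184 182 182 184 191 146 90 76 75 125 136 132 135 136 134 133 134 132 136 133 134 135 137 135 136 133 133 133 132
195 181 181 181 179 182 183 186 185 183 184 183 182 185 193 136 82 77 74 125 138 133 135 135 133 133 131 131 132 135 132 132 131 132 133 134 135 135 133
196 182 182 183 181 183 184 185 183 186 185 183 183 185 193 138 85 80 75 128 139 135 134 135 136 132 129 130 133 132 134 131 131 132 132 132 134 134 135
197 181 182 182 180 183 183 184 183 185 185 182 183 186 192 136 84 77 74 127 137 133 135 132 135 134 134 134 133 136 135 133 135 137 133 133 134 134 136
198 183 181 183 181 181 186 194 185 182 183 182 183 186 194 138 82 78 76 127 140 136 137 140 141 139 138 137 136 135 137 138 137 139 136 132 133 135 135
199 182 182 182 184 199 218 229 219 196 185 183 184 188 193 138 84 80 80 108 117 114 115 117 117 115 113 114 113 135 118 110 112 137 142 112 129 133 132
200 181 182 179 179 198 224 233 227 212 193 186 190 193 198 138 83 78 81 77 75 73 75 77 76 76 77 74 74 111 86 74 73 111 116 76 128 132 131
201 183 183 171 156 173 204 217 212 203 175
[... 1780 characters left out ...]
187 185 186 187 189 186 184 185 182 183 187 193 114 131 194 203 189 207 164 164 164 174 182 168 169 184 220 224 221 223 238 231 196 135 128 128
214 182 186 187 186 186 187 188 185 186 184 182 185 188 192 121 80 190 209 210 170 108 118 114 129 135 128 126 139 156 154 151 153 190 174 154 132 128 128
215 185 187 187 185 187 187 187 184 187 185 182 185 185 193 128 89 193 212 213 146 124 130 130 127 128 127 127 126 124 126 125 122 121 127 130 131 131 130
[ 0.65160039 -0.09984272  0.21194454] [[-0.856, 0.516, 0.013], [0.516, 0.857, -0.004], [-0.014, 0.003, -1.0]] [-3.31762866e-01  3.70838335e-01  1.41021609e+00  1.11531636e-04
  1.34654733e+00 -1.36024973e+00]
[ 0.18764882 -0.02006401 -0.04068328]
```

Run:
```python
from h import *
a=load("s3");A=np.array([.579,.003])
for uv,z in(((296.5,201.3),.064),((301.5,201.5),.064),((304,201.9),.064),((311,207.1),.046),((323,208.1),.046)):
    p=onz(a,uv,z)[0];print(p.round(4),round(np.degrees(np.arctan2(*(A-p[:2])[::-1])),2))
```

```text
[ 0.4826 -0.0238  0.064 ] 15.53
[ 0.471  -0.0276  0.064 ] 15.8
[ 0.4649 -0.0285  0.064 ] 15.42
[ 0.4469 -0.0349  0.046 ] 16.0
[ 0.4181 -0.0424  0.046 ] 15.75
```

>>> play_rows([
  [0.045, -0.005, -0.01],
  [0.09, -0.01, -0.02],
  [0.135, -0.015, -0.04],
  [0.18, -0.02, -0.05],
  [0.18, -0.02, -0.05],
  [0.18, -0.02, -0.05],
], roll=[0, 0, 0, 0, 0, 0], grip=-1)

```text
clock: 4.7
tool_pos: [0.4833, -0.0221, 0.2508]
tool_rot: [0.002, 0.267, 0.964, -0.0]
wrist_force: [0.6, 0.0, 0.7]
opening: 0.994
grasp_force: 0.0
```

Run:
```python
from h import *
c=cam("wrist");keep(c,"w4");save(c,"w4.png");print(status.state()["tool_pos"])
```

```text
[ 0.48394314 -0.02249086  0.25033358]
```

View pics/w4.png

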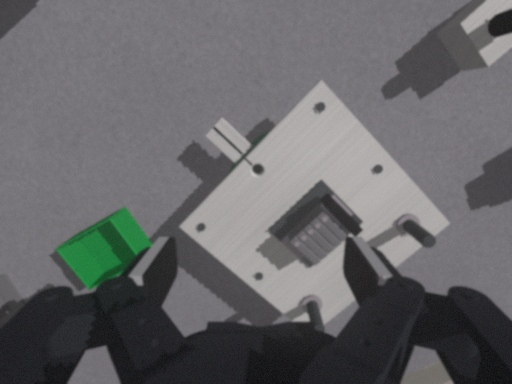

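>>> play_rows([
  [0.02, 0.035, 0],
  [0.04, 0.07, 0],
  [0.06, 0.105, 0],
  [0.083, 0.14, 0],
  [0.106, 0.175, 0],
  [0.13, 0.21, 0],
  [0.15, 0.245, 0],
  [0.159, 0.262, 0],
  [0.159, 0.262, 0],
], roll=[-6, -12, -18, -24, -30, -36, -42, -47, -47])

```text
clock: 5.65
tool_pos: [0.4829, 0.2867, 0.2483]
tool_rot: [-0.0, -0.141, 0.99, 0.0]
wrist_force: [-0.2, -0.4, -0.0]
opening: 0.996
grasp_force: 0.0
```

```bash
cat > tools.py <<'E'
from h import *
def tl(P):
    s=status.state();q=s["tool_rot"];M=R.from_quat([q[1],q[2],q[3],q[0]]).as_matrix()
    return (M.T@(np.array(P)-s["tool_pos"])).round(4),s["tool_pos"].round(4),np.degrees(np.arctan2(M[1,1],M[0,1])).round(1)
def pinblobs(c):
    g=cv2.cvtColor(c["frame"],cv2.COLOR_RGB2GRAY)
    e=(c["rotation"].T@(np.array([.4825,.284,.08])-c["origin"]));K=c["intrinsics"]
    print("expected px",K[0][0]*e[0]/e[2]+K[0][2],K[1][1]*e[1]/e[2]+K[1][2])
    n,l,st,ce=cv2.connectedComponentsWithStats((g<55).astype(np.uint8))
    for i in range(1,n):
        if st[i,4]>60: print(st[i],ce[i].round(1))
E
python3 - <<'E'
from tools import *
c=cam("wrist");keep(c,"w5");save(c,"w5.png");pinblobs(c);print(tl([.4825,.284,.15]))
print(status.state()["joint_pos"])
E
```

```text
expected px 257.62407199899377 172.10212930064924
[   0  155   37   56 1526] [ 16.1 183.7]
[250 159  17  23 317] [258.  170.2]
[    0   238   512   146 41146] [256.6 334.6]
(array([ 0.0005, -0.001 ,  0.0983]), array([0.4828, 0.2852, 0.2483]), np.float64(106.0))
[ 3.22103142e-01  1.35736321e-01  1.62354124e+00 -3.15229925e-04
  1.38356733e+00 -1.52809996e+00]
```

View pics/w5.png

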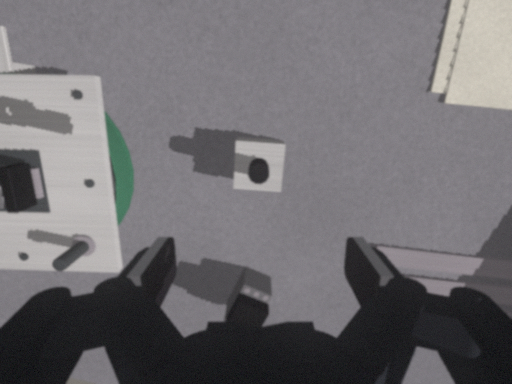

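>>> play_rows([
  [0, 0, 0.03],
  [0, -0.001, 0.06],
  [0, -0.001, 0.08],
  [0, -0.001, 0.08],
], roll=[0, 0, 0, 0])

```text
clock: 6.1
tool_pos: [0.4809, 0.2814, 0.1656]
tool_rot: [-0.003, -0.137, 0.991, -0.001]
wrist_force: [1.0, -1.2, -0.7]
opening: 1.0
grasp_force: 0.0
```

Run:
```python
from tools import *
w6=cam("wrist");keep(w6,"w6");w5=load("w5")
pts=[]
for c in(w5,w6):
    g=cv2.cvtColor(c["frame"],cv2.COLOR_RGB2GRAY)
    e=(c["rotation"].T@(np.array([.4825,.284,.07])-c["origin"]));K=c["intrinsics"];u,v=int(K[0][0]*e[0]/e[2]+K[0][2]),int(K[1][1]*e[1]/e[2]+K[1][2])
    # block: bright square, convex hull filled (grip sits inside); grip: dark inside
    n,l,st,ce=cv2.connectedComponentsWithStats((g>140).astype(np.uint8))
    i=min((i for i in range(1,n) if st[i,4]>300),key=lambda i:np.hypot(*(ce[i]-[u,v])))
    H=cv2.convexHull(np.argwhere(l==i)[:,::-1].astype(np.int32));(bc,bs,ba)=cv2.minAreaRect(H)
    m=np.zeros_like(g);cv2.fillConvexPoly(m,H,1)
    n,l,st,ce=cv2.connectedComponentsWithStats(((g<80)).astype(np.uint8))
    j=min((i for i in range(1,n) if st[i,4]>100),key=lambda i:np.hypot(*(ce[i]-[u,v])))
    print("exp",u,v,"block",bc,bs,ba,"grip",st[j],ce[j]);print("blk@.045",onz(c,bc,.045)[0].round(4),"rng",byrange(c,(st[j][0]+st[j][2]/2,st[j][1]+st[j][3]*.4))[0].round(4),"grip cent@.07",onz(c,ce[j],.072)[0].round(4))
    pts.append((bc,ce[j]))
print("two views block",cross(w5,pts[0][0],w6,pts[1][0]),"grip",cross(w5,pts[0][1],w6,pts[1][1]))
print(tl([.4825,.284,.055]))
```

```text
exp 257 170 block (258.55865478515625, 166.2965545654297) (50.49165725708008, 49.162925720214844) 4.763641834259033 grip [249 159  19  24 385] [257.97662338 170.36103896]
blk@.045 [0.4826 0.2849 0.045 ] rng [0.4771 0.2829 0.0842] grip cent@.07 [0.4821 0.2842 0.072 ]
exp 262 194 block (263.7279052734375, 187.58184814453125) (65.38817596435547, 62.12874221801758) 3.814074993133545 grip [251 178  26  35 765] [263.25228758 194.99738562]
blk@.045 [0.4825 0.2856 0.045 ] rng [0.4759 0.2834 0.0846] grip cent@.07 [0.4821 0.2847 0.072 ]
two views block (array([0.48191401, 0.28505178, 0.04802708]), np.float64(0.0005952872726466723)) grip (array([0.48165899, 0.2843357 , 0.07389741]), np.float64(0.00042070915034981654))
(array([-0.0013,  0.0019,  0.1128]), array([0.4821, 0.282 , 0.1678]), np.float64(105.8))
```

>>> play_rows([
  [-0.0005, 0.002, 0.03],
  [-0.0005, 0.002, 0.06],
  [-0.0005, 0.002, 0.09],
  [-0.0005, 0.002, 0.112],
  [-0.0005, 0.002, 0.112],
  [-0.0005, 0.002, 0.112],
], roll=[0, 0, 0, 0, 0, 0])

```text
clock: 6.75
tool_pos: [0.4837, 0.2857, 0.0588]
tool_rot: [0.001, -0.139, 0.99, 0.0]
wrist_force: [0.9, -0.9, -0.1]
opening: 0.998
grasp_force: 0.0
```

>>> play_rows([
  [0, 0, 0],
  [0, 0, 0],
  [0, 0, 0],
  [0, 0, 0],
  [0, 0, 0],
], roll=[0, 0, 0, 0, 0], grip=1)

```text
clock: 7.25
tool_pos: [0.4827, 0.286, 0.0581]
tool_rot: [0.0, -0.139, 0.99, 0.0]
wrist_force: [-0.7, -0.1, 5.3]
opening: 0.259
grasp_force: 58.5
```

Run:
```python
from tools import *
s=status.state();print(s["tool_pos"],s["opening"],s["grasp_force"],s["wrist_force"])
```

```text
[0.48269603 0.28598114 0.05806863] 0.2590855891692125 58.51967990398407 [-0.69083177 -0.13308771  5.32944872]
```

>>> play_rows([
  [0, 0, -0.015],
  [0, 0, -0.03],
  [0, 0, -0.05],
  [0, 0, -0.07],
  [0, 0, -0.09],
  [0, 0, -0.09],
], roll=[0, 0, 0, 0, 0, 0])

```text
clock: 7.85
tool_pos: [0.4846, 0.2867, 0.1516]
tool_rot: [0.003, -0.139, 0.99, 0.001]
wrist_force: [0.9, -0.3, -1.0]
opening: 0.263
grasp_force: 58.9
```

Run:
```python
from tools import *
c=load("w4");g=cv2.cvtColor(c["frame"],cv2.COLOR_RGB2GRAY)
for v in range(160,180): print(v,*g[v,247:270])
h=onz(c,(258,169.5),.064)[0];P=onz(c,[(322,80),(449,223),(180,228)],.064);ax=(P[1]+P[2])/2
print(h,ax,P.round(4).tolist());print(tl([h[0],h[1],.147]),status.state()["wrist_force"])
```

```text
160 114 130 150 163 166 168 170 171 171 172 172 175 172 174 171 172 169 171 171 173 177 174 172
161 118 113 129 145 160 167 171 170 169 172 171 172 170 170 171 170 173 173 173 175 177 172 172
162 137 115 110 123 146 161 166 168 166 163 161 160 163 165 167 172 173 176 174 174 174 173 173
163 158 137 115 106 123 150 159 159 147 142 136 137 142 151 163 169 175 174 172 173 174 170 172
164 165 154 135 118 117 137 142 137 117 107 101 102 108 121 144 160 168 172 174 173 172 172 172
165 170 165 159 144 138 133 124 104 85 77 72 72 78 93 114 141 161 170 172 171 171 172 169
166 167 168 168 162 149 128 103 81 65 62 63 63 63 72 90 115 144 161 170 171 173 171 171
167 170 172 173 167 156 125 90 63 60 60 60 58 60 62 73 97 126 151 167 169 172 170 169
168 171 169 173 170 158 123 85 62 61 61 63 58 61 62 69 84 114 144 162 167 172 171 170
169 171 170 174 175 164 130 89 63 64 57 62 60 58 61 67 78 106 139 162 167 172 174 170
170 171 171 176 182 175 141 99 74 62 59 58 59 55 63 68 88 108 136 161 169 169 174 173
171 173 172 176 183 182 158 124 92 70 59 61 58 63 70 80 94 116 145 161 169 172 173 171
172 172 170
[... 335 characters left out ...]
166 167 169 171 167 170 167
176 170 170 169 176 173 179 182 186 184 182 175 171 164 161 163 166 168 167 168 167 167 169 167
177 169 173 173 174 172 172 176 175 175 176 175 171 170 168 168 169 169 169 169 166 167 169 169
178 172 174 175 170 173 171 171 172 171 170 169 168 169 170 172 167 168 170 169 169 167 170 169
179 174 174 175 172 171 167 170 170 169 167 168 167 169 169 168 167 168 166 167 169 169 169 170
[ 0.48299268 -0.02365585  0.064     ] [5.80657230e-01 3.80679254e-04 6.40000000e-02] [[0.4339, 0.0867, 0.064], [0.6646, 0.1465, 0.064], [0.4967, -0.1457, 0.064]]
(array([ 0.0872, -0.2979,  0.0039]), array([0.4846, 0.2867, 0.1516]), np.float64(106.0)) [ 0.92288773 -0.26804108 -0.96606613]
```

>>> play_rows([
  [0.011, -0.037, 0],
  [0.022, -0.075, 0],
  [0.033, -0.112, 0],
  [0.044, -0.149, 0],
  [0.055, -0.187, 0],
  [0.066, -0.224, 0],
  [0.077, -0.261, 0],
  [0.0875, -0.298, 0],
  [0.0875, -0.298, 0.02],
  [0.0875, -0.298, 0.02],
], roll=[0, 0, 0, 0, 0, 0, 0, 0, 0, 0])

```text
clock: 8.85
tool_pos: [0.4783, -0.0253, 0.125]
tool_rot: [-0.002, -0.138, 0.99, 0.001]
wrist_force: [-1.1, -0.1, -1.2]
opening: 0.258
grasp_force: 59.2
```

Run:
```python
from tools import *
print(tl([.4825,-.0235,.122]))
c=cam("wrist");a=cam("side");b=cam("scene");keep(c,"w7");keep(a,"s7");keep(b,"c7")
T=lambda f:cv2.resize(f,(400,300),interpolation=cv2.INTER_CUBIC)
save({"frame":np.hstack([T(c["frame"][100:292,128:384]),T(a["frame"][165:240,250:350])])},"m7.png")
```

```text
(array([-0.0046,  0.0005,  0.003 ]), array([ 0.4783, -0.0253,  0.125 ]), np.float64(105.8))
```

View pics/m7.png

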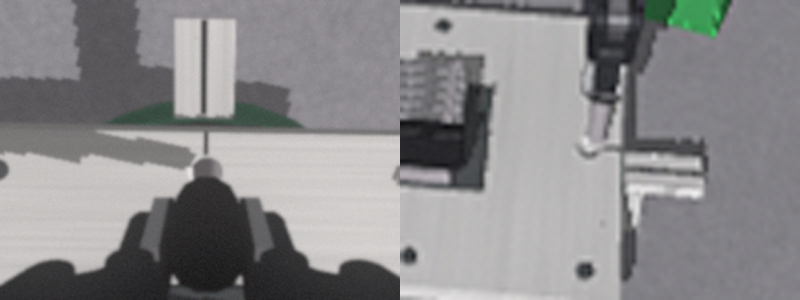

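>>> play_rows([
  [-0.002, 0, 0],
  [-0.004, 0, 0],
  [-0.004, 0, 0],
  [-0.004, 0, 0],
], roll=[0, 0, 0, 0])

```text
clock: 9.4
tool_pos: [0.4844, -0.0233, 0.1275]
tool_rot: [0.0, -0.14, 0.99, -0.0]
wrist_force: [0.7, -0.6, -0.8]
opening: 0.259
grasp_force: 59.2
```

Run:
```python
from tools import *
import time
for i in range(4):
    a=cam("side");print(tl([.4825,-.0235,.122]),status.state()["wrist_force"].round(1))
g=cv2.cvtColor(a["frame"],cv2.COLOR_RGB2GRAY)
for v in range(186,210): print(v,*g[v,288:312])
```

```text
(array([0.0018, 0.0004, 0.0054]), array([ 0.4843, -0.0234,  0.1274]), np.float64(106.0)) [-0.1 -0.5 -1.1]
(array([0.0017, 0.0005, 0.0054]), array([ 0.4842, -0.0235,  0.1274]), np.float64(106.0)) [-1.4  0.  -0.7]
(array([0.0016, 0.0005, 0.0053]), array([ 0.4842, -0.0235,  0.1273]), np.float64(106.0)) [ 0.1 -0.4 -0. ]
(array([0.0016, 0.0006, 0.0053]), array([ 0.4842, -0.0236,  0.1273]), np.float64(106.0)) [-0.7 -0.1 -0.1]
186 177 177 180 182 185 143 179 135 49 41 44 44 39 37 171 172 152 139 96 76 74 128 138 133
187 177 176 179 181 184 129 135 119 106 100 87 87 110 110 151 183 191 154 96 77 74 127 136 132
188 178 179 179 181 183 160 100 75 111 105 90 90 117 117 122 170 190 152 95 76 75 126 135 128
189 177 178 179 180 180 186 163 102 45 34 29 30 32 53 143 183 189 151 95 76 74 126 139 133
190 178 179 179 180 181 181 185 169 134 127 126 113 93 93 169 188 189 151 95 74 72 122 139 135
191 177 178 180 178 180 179 182 173 166 175 174 149 113 135 176 185 188 151 94 73 71 122 133 130
192 177 180 179 180 179 180 170 143 155 169 165 132 103 169 188 185 187 151 93 75 74 126 136 130
193 177 179 181 
[... 937 characters left out ...]
 68
203 182 181 179 178 180 192 174 125 119 128 105 144 175 184 189 192 178 123 140 153 153 144 142 143
204 183 182 181 179 179 182 186 173 146 137 151 180 187 183 184 185 189 130 170 191 187 189 190 189
205 182 181 182 180 179 184 184 187 190 192 190 187 184 182 182 185 186 127 168 190 190 190 189 188
206 183 182 182 180 181 181 183 184 185 186 185 184 183 181 182 184 188 122 136 143 137 139 138 149
207 183 183 181 180 180 183 180 183 186 186 186 184 183 181 183 184 189 122 111 108 99 102 79 88
208 183 183 181 179 181 184 183 183 185 186 184 183 184 180 183 184 188 121 149 169 166 168 155 151
209 183 183 183 181 183 182 183 183 186 187 184 183 182 179 181 184 186 124 165 186 181 182 182 184
```

Run:
```python
from tools import *
a=load("s7"); print(onz(a,(296.5,197.3),.074),onz(a,(297,201.5),.064))
```

```text
[[ 0.48448018 -0.02722982  0.074     ]] [[ 0.48127314 -0.02357217  0.064     ]]
```

>>> play_rows([
  [0.0018, 0.0005, 0.002],
  [0.0018, 0.0005, 0.004],
  [0.0018, 0.0005, 0.006],
  [0.0018, 0.0005, 0.008],
  [0.0018, 0.0005, 0.01],
  [0.0018, 0.0005, 0.011],
  [0.0018, 0.0005, 0.012],
  [0.0018, 0.0005, 0.013],
  [0.0018, 0.0005, 0.014],
  [0.0018, 0.0005, 0.014],
], roll=[0, 0, 0, 0, 0, 0, 0, 0, 0, 0])

```text
clock: 10.6
tool_pos: [0.4823, -0.0236, 0.1132]
tool_rot: [-0.0, -0.139, 0.99, 0.0]
wrist_force: [-0.0, 0.3, -0.5]
opening: 0.262
grasp_force: 59.2
```

>>> play_rows([
  [0, 0, 0.0015],
  [0, 0, 0.003],
  [0, 0, 0.0045],
  [0, 0, 0.006],
  [0, 0, 0.007],
  [0, 0, 0.008],
  [0, 0, 0.0085],
  [0, 0, 0.009],
  [0, 0, 0.009],
], roll=[0, 0, 0, 0, 0, 0, 0, 0, 0])

```text
clock: 11.5
tool_pos: [0.4823, -0.0237, 0.1043]
tool_rot: [-0.0, -0.139, 0.99, 0.0]
wrist_force: [0.3, 0.9, -1.0]
opening: 0.258
grasp_force: 59.2
```

>>> play_rows([
  [0, 0, 0.0005],
  [0, 0, 0.001],
  [0, 0, 0.0015],
  [0, 0, 0.0015],
], roll=[0, 0, 0, 0])

```text
clock: 11.9
tool_pos: [0.4825, -0.0237, 0.1031]
tool_rot: [0.0, -0.139, 0.99, -0.0]
wrist_force: [-1.0, -0.1, 1.7]
opening: 0.261
grasp_force: 59.4
```

>>> play_rows([
  [0, 0, 0.0003],
  [0, 0, 0.0006],
  [0, 0, 0.0006],
], roll=[0, 0, 0])

```text
clock: 12.2
tool_pos: [0.4827, -0.0236, 0.103]
tool_rot: [0.0, -0.139, 0.99, -0.0]
wrist_force: [-2.4, 1.5, 6.7]
opening: 0.263
grasp_force: 60.1
```

>>> play_rows([
  [0, 0.0008, 0],
  [0, 0.0016, 0],
  [0, 0.0024, 0],
  [0, 0.003, 0],
  [0, 0.003, 0],
], roll=[0, 0, 0, 0, 0])

```text
clock: 12.7
tool_pos: [0.4825, -0.0221, 0.103]
tool_rot: [0.001, -0.139, 0.99, -0.002]
wrist_force: [-0.2, -5.7, 5.3]
opening: 0.262
grasp_force: 59.8
```

>>> play_rows([
  [0, 0.0008, 0],
  [-0.0001, 0.0016, 0],
  [-0.0001, 0.0024, 0],
  [-0.0001, 0.0024, 0],
], roll=[0, 0, 0, 0])

```text
clock: 13.1
tool_pos: [0.4821, -0.0198, 0.103]
tool_rot: [0.001, -0.139, 0.99, -0.002]
wrist_force: [0.4, -5.4, 4.7]
opening: 0.262
grasp_force: 59.8
```

>>> play_rows([
  [0, 0.0008, 0.0001],
  [-0.0001, 0.0016, 0.0002],
  [-0.0002, 0.0024, 0.0002],
  [-0.0002, 0.0024, 0.0002],
], roll=[0, 0, 0, 0])

```text
clock: 13.5
tool_pos: [0.4817, -0.0176, 0.103]
tool_rot: [0.001, -0.139, 0.99, -0.002]
wrist_force: [-0.7, -6.1, 5.6]
opening: 0.26
grasp_force: 59.9
```

>>> play_rows([
  [0, 0.0008, 0],
  [-0.0001, 0.0016, 0],
  [-0.0002, 0.0024, 0],
  [-0.0002, 0.0024, 0],
], roll=[0, 0, 0, 0])

```text
clock: 13.9
tool_pos: [0.4814, -0.0152, 0.1031]
tool_rot: [0.001, -0.139, 0.99, -0.002]
wrist_force: [0.7, -5.7, 4.9]
opening: 0.256
grasp_force: 59.9
```

>>> play_rows([
  [0, 0.0008, 0],
  [-0.0001, 0.0016, 0.0001],
  [-0.0002, 0.0024, 0.0001],
  [-0.0002, 0.0024, 0.0001],
], roll=[0, 0, 0, 0])

```text
clock: 14.3
tool_pos: [0.4811, -0.0129, 0.103]
tool_rot: [0.001, -0.139, 0.99, -0.002]
wrist_force: [0.3, -5.4, 5.8]
opening: 0.263
grasp_force: 60.0
```

>>> play_rows([
  [0, 0.0008, 0],
  [-0.0001, 0.0016, 0],
  [-0.0002, 0.0024, 0],
  [-0.0002, 0.0024, 0],
], roll=[0, 0, 0, 0])

```text
clock: 14.7
tool_pos: [0.4807, -0.0105, 0.103]
tool_rot: [0.002, -0.139, 0.99, -0.002]
wrist_force: [0.7, -6.7, 5.6]
opening: 0.262
grasp_force: 59.9
```

>>> play_rows([
  [0, -0.0015, 0],
  [0, -0.003, 0],
  [0.0001, -0.004, 0],
  [0.0002, -0.005, 0],
  [0.0003, -0.006, 0],
  [0.0004, -0.007, 0],
  [0.0005, -0.008, 0],
  [0.0005, -0.008, 0],
], roll=[0, 0, 0, 0, 0, 0, 0, 0])

```text
clock: 15.5
tool_pos: [0.4812, -0.0144, 0.103]
tool_rot: [0.001, -0.139, 0.99, 0.002]
wrist_force: [-2.2, 9.2, 13.5]
opening: 0.262
grasp_force: 60.8
```

>>> play_rows([
  [0, -0.001, 0],
  [0.0001, -0.002, 0],
  [0.0001, -0.003, 0],
  [0.0001, -0.004, 0],
  [0.0002, -0.005, 0],
  [0.0002, -0.006, 0],
  [0.0002, -0.006, 0],
], roll=[0, 0, 0, 0, 0, 0, 0])

```text
clock: 16.2
tool_pos: [0.4823, -0.0199, 0.1029]
tool_rot: [0.0, -0.139, 0.99, 0.003]
wrist_force: [-3.3, 10.6, 14.9]
opening: 0.266
grasp_force: 61.0
```

>>> play_rows([
  [0, -0.001, -0.0005],
  [0.0001, -0.002, -0.0008],
  [0.0001, -0.003, -0.0008],
  [0.0001, -0.003, -0.0008],
], roll=[0, 0, 0, 0])

```text
clock: 16.6
tool_pos: [0.4828, -0.0236, 0.103]
tool_rot: [0.0, -0.139, 0.99, 0.002]
wrist_force: [-1.3, 7.1, 8.7]
opening: 0.264
grasp_force: 60.2
```

>>> play_rows([
  [0, -0.0008, 0],
  [0, -0.0016, 0],
  [0, -0.0024, 0],
  [0, -0.0024, 0],
], roll=[0, 0, 0, 0])

```text
clock: 17.0
tool_pos: [0.4834, -0.0259, 0.1029]
tool_rot: [-0.0, -0.139, 0.99, 0.002]
wrist_force: [-2.6, 6.5, 7.4]
opening: 0.259
grasp_force: 60.2
```

>>> play_rows([
  [0, -0.0008, 0],
  [0, -0.0016, 0],
  [-0.0001, -0.0024, 0],
  [-0.0001, -0.0024, 0],
], roll=[0, 0, 0, 0])

```text
clock: 17.4
tool_pos: [0.484, -0.0285, 0.1027]
tool_rot: [-0.0, -0.139, 0.99, 0.002]
wrist_force: [-1.3, 4.2, 6.4]
opening: 0.262
grasp_force: 60.0
```

>>> play_rows([
  [0, -0.0008, 0],
  [-0.0001, -0.0016, 0],
  [-0.0002, -0.0024, 0],
  [-0.0002, -0.0024, 0],
], roll=[0, 0, 0, 0])

```text
clock: 17.8
tool_pos: [0.4849, -0.0321, 0.1023]
tool_rot: [-0.0, -0.139, 0.99, 0.0]
wrist_force: [-0.1, 2.8, -0.9]
opening: 0.26
grasp_force: 59.2
```

>>> play_rows([
  [0, 0, 0.0007],
  [0, 0, 0.0014],
  [0, 0, 0.002],
  [0, 0, 0.002],
], roll=[0, 0, 0, 0])

```text
clock: 18.2
tool_pos: [0.485, -0.0322, 0.1004]
tool_rot: [-0.0, -0.139, 0.99, 0.0]
wrist_force: [-1.0, 3.6, 0.0]
opening: 0.259
grasp_force: 59.3
```

In the bore; go down.

>>> play_rows([
  [0, 0, 0.0015],
  [0, 0, 0.003],
  [0, 0, 0.0045],
  [0, 0, 0.006],
  [0, 0, 0.0075],
  [0, 0, 0.009],
  [0, 0, 0.01],
  [0, 0, 0.01],
], roll=[0, 0, 0, 0, 0, 0, 0, 0])

```text
clock: 19.0
tool_pos: [0.485, -0.0322, 0.0903]
tool_rot: [-0.0, -0.139, 0.99, 0.0]
wrist_force: [-1.7, 4.3, 0.3]
opening: 0.262
grasp_force: 59.4
```

>>> play_rows([
  [0, 0, 0.002],
  [0, 0, 0.004],
  [0, 0, 0.006],
  [0, 0, 0.008],
  [0, 0, 0.009],
  [0, 0, 0.01],
  [0, 0, 0.011],
  [0, 0, 0.011],
], roll=[0, 0, 0, 0, 0, 0, 0, 0])

```text
clock: 19.8
tool_pos: [0.485, -0.0321, 0.0795]
tool_rot: [-0.0, -0.139, 0.99, 0.0]
wrist_force: [-1.1, 4.9, 0.6]
opening: 0.261
grasp_force: 59.5
```

>>> play_rows([
  [0, 0, 0.0008],
  [0, 0, 0.0016],
  [0, 0, 0.0022],
  [0, 0, 0.0026],
  [0, 0, 0.0026],
], roll=[0, 0, 0, 0, 0])

```text
clock: 20.3
tool_pos: [0.4851, -0.0321, 0.0771]
tool_rot: [-0.0, -0.139, 0.99, 0.0]
wrist_force: [-2.5, 6.0, 3.0]
opening: 0.257
grasp_force: 59.7
```

>>> play_rows([
  [0, 0.0005, 0.0003],
  [0, 0.001, 0.0005],
  [0, 0.001, 0.0005],
], roll=[0, 0, 0])

```text
clock: 20.6
tool_pos: [0.4852, -0.0319, 0.0771]
tool_rot: [0.0, -0.139, 0.99, -0.001]
wrist_force: [-2.4, 2.4, 5.5]
opening: 0.261
grasp_force: 59.8
```

>>> play_rows([
  [0, 0, -0.0005],
  [0, 0, -0.0005],
  [0, 0, -0.0005],
  [0, 0, -0.0005],
  [0, 0, -0.0005],
], roll=[0, 0, 0, 0, 0], grip=-1)

```text
clock: 21.1
tool_pos: [0.485, -0.0316, 0.0771]
tool_rot: [0.0, -0.139, 0.99, -0.0]
wrist_force: [0.2, 0.2, -0.4]
opening: 0.994
grasp_force: 0.0
```

>>> play_rows([
  [0, 0, -0.01],
  [0, 0, -0.03],
  [0, 0, -0.06],
  [0, 0, -0.1],
  [0, 0, -0.14],
  [0, 0, -0.14],
  [0, 0, -0.14],
], roll=[0, 0, 0, 0, 0, 0, 0])

```text
clock: 21.8
tool_pos: [0.4857, -0.0317, 0.2188]
tool_rot: [0.002, -0.139, 0.99, -0.001]
wrist_force: [0.6, 0.4, -0.8]
opening: 1.0
grasp_force: 0.0
```

Run:
```python
from tools import *
c=cam("wrist");a=cam("side");A=np.array([.485,-.032])
for n,k in(("wrist",c),("side",a)):
    e=k["rotation"].T@(np.array([.485,-.032,.1])-k["origin"]);K=k["intrinsics"];u,v=int(K[0][0]*e[0]/e[2]+K[0][2]),int(K[1][1]*e[1]/e[2]+K[1][2])
    g=cv2.cvtColor(k["frame"],cv2.COLOR_RGB2GRAY)
    nn,l,st,ce=cv2.connectedComponentsWithStats((g<70).astype(np.uint8))
    j=min((i for i in range(1,nn) if st[i,4]>40),key=lambda i:np.hypot(*(ce[i]-[u,v])))
    print(n,(u,v),st[j],ce[j]);ys,xs=np.where(l==j)
    P=byrange(k,np.c_[xs,ys]);P=P[P[:,2]>.06];print(P[:,2].max(),np.percentile(P[:,2],[50,90]),onz(k,ce[j],.09)[0])
s=status.state();print(s["tool_pos"],s["wrist_force"],s["opening"])
```

```text
wrist (260, 183) [249 165  23  30 534] [259.87265918 179.83520599]
0.3614134874244296 [0.10400146 0.10509036] [ 0.48424913 -0.03237857  0.09      ]
side (297, 188) [293 185  10  17 139] [297.69784173 193.10071942]
0.1053399635959631 [0.09460751 0.10307283] [ 0.48254763 -0.02624692  0.09      ]
[ 0.48427473 -0.0312302   0.21633438] [0.46091103 0.22449744 0.35162326] 0.9995842075243488
```

Grip top is at 104 mm, as it should be when fully home (64 + 40 mm). Handing in.

```bash
python3 -c "
from rig import bot; print(bot.sign_off())"
```

```text
the job is handed in; nothing more can be done
None
```

The turntable was set to the mark and the pin then found the bore and dropped fully home (grip top measured 104 mm above the bench). The pin is released, the arm is clear and the job is handed in at about 22 s; no verdict was returned.

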